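Load a column into a push-push tray

TASK

The low grey module on the bench has a tray held by a push-push catch. Press the tray in and let go so that it springs open, lay the longer of the two steel columns gently in the tray's two V saddles, then push the tray in again until the catch holds it shut, and let go. Leave the shorter column, the box of wipes and the marker pen where they are.

Things in the scene. Friction and masses are not known exactly. Their poses are not given: they have to be found in the camera images.
- tray (a joint): slide of the tray, m: 0 = shut, held by the catch (rests within 1.5 mm of it); grows as it comes out; 0.066 = fully open; -0.0095 = inner stop. A spring pushes it out (5.5 N at 0, 1.9 N open), damped 25 N s/m. The catch changes over only if the tray is pressed at least 7 mm past 0, so press to the stop, then withdraw: a shut tray springs fully open in about 1 s, an open one stays at 0. Starts shut.
- tray_pad (a point): centre of the front face of the black push pad on the tray's front, moving with the tray; pad 80 mm wide, 32 mm high, centre 29 mm above the bench, its face 14 mm in front of the tray's front plate. x axis: level, into the module (the way to push); y: along the front; z up. The front plate is 212 mm wide, 6 mm thick, its top 53 mm above the bench.
- tray_cradle (a point): where the middle of the long column's axis belongs: midway between the tray's two white V saddles, 34 mm above the bench, 20 mm above the tray floor, 50 mm behind the pad's face; axes as tray_pad, column along y, either end first. Saddles at y +-40 mm, 8 mm thick; 45 degree flanks spread 17 mm each side, rising 11 mm above the axis. Tray open: 30 mm free before and behind the axis.
- module: low grey case that the tray slides in, fixed to the bench: 236 mm wide (y), 84 mm deep (x), 64 mm high, nothing higher on it. Origin at the centre of its underside; its open front faces its -x side, toward the robot, 42 mm from the origin. The shut tray's front plate is flush with the case front and only the push pad stands out, by 14 mm.
- column_a_mid (a point): middle of the axis of the longer steel column (the one to load): rod 9.6 mm thick, at each end a fitting 20 mm wide, 16 mm high, 18 mm long (54 to 72 mm from the middle), then a thin tip; 176 mm over all, about 0.11 kg. y runs along it, z up. It lies on the bench, this point 9 mm above it. Grip it across the rod at the middle.
- column_b_mid (a point): middle of the axis of the shorter steel column (leave it alone): same make, 146 mm over all, y along it, lying on the bench beside the longer one, about parallel and 60 mm away across; either may be the nearer one.
- wipes_box: white cardboard box of wipes, 114 x 120 x 106 mm, origin at the centre of its underside; a bystander behind and to the right of the module.
- marker_2: marker pen, 138 mm long, 15 mm thick, lying on the bench on the right near the instrument tower; origin at the middle of its underside; a bystander.

How it is judged:
By the outcome, as a careful person would: the job done as asked, in the order asked, and still so for the second after the job is handed in, with the robot touching nothing.
It also fails if it takes over 58 s, if anything falls off the work surface, if the arm or the gripper's body presses on something with over 40 N, if the wrist force passes 120 N, or if a joint passes its speed limit or range.

ROBOT

A 6-joint arm with a two-finger parallel gripper is mounted at the origin on a cart in front of the work surface, level with it; the furniture and walls round the work are solid. World frame = base frame: x ahead of the robot, y to its left, z up, the work surface at z = 0. Lengths are in m, angles in rad, forces in N, time in s.
With the tool pointing down it reaches from about 0.375 to 0.9 m from the base axis. Payload 3.1 kg.
Tool frame: the origin (TCP) lies at the very end of the fingers, on their centre line; the grasp point (between the pads) lies 19 mm behind it (manip.tcp_to_grasp is the distance from the TCP to the grasp point, in m); z points along the fingers, y is the line along which they close (so a half turn about z gives the same grasp; the last joint's range is limited). The gripper opens to 85 mm and grips with 20 to 120 N. Pads are 22 mm wide; open, the fingers measure 114 mm over their backs; the gripper's body (76 mm by 85 mm) begins 54 mm behind the grasp point. The pads swing forward as they close: fully open they stand 13 mm farther back than shut.
Start: joints at [0.934, 0.527, 1.433, -0, 1.181, -0.178], TCP at [0.276, 0.561, 0.231] pointing down, gripper open.
Joint ranges: [-3.08, 3.08], [-0.75, 2.2], [0.22, 2.44], [-1.43, 4.57], [0, 2.65], [-2.85, 2.85]. Speed limits (rad/s): [2.79, 2.79, 3.14, 3.14, 3.14, 3.14].

INTERFACE

Orientations are given as a unit quaternion [x, y, z, w].
In Python, from station import manip gives the robot as it stands. The module is installed in compiled form; this text tells all that it offers.
- The arm moves only by the tool step_arm, never from a script. Its argument "commands" is one flat list of numbers, 6 for each row, row after row: the shift along the tool's x, y, z in m, then the turn, a rotation vector about the tool's x, y, z in degrees. A call has exactly 10 rows; each row is the pose to reach, as a shift and turn from the pose commanded when the call began, along the tool's axes at that moment; what a row does not reach only later rows make up. A row lasts 1/10 s, in which the tool goes at most 50 mm and 8.59 degrees, less where a joint would pass 70% of its speed; a pose out of reach is approached as far as the arm can. A call with a gripper value outside its range is refused whole. "jaw" is the opening in per cent of the stroke, from 0 (shut) to 100 (fully open), set as the call begins (left out, the last holds). The fingers move at their own pace and stop on an object; "grip_force" is the grip in N (left out, the last holds). Time passes only in rows, so rows that repeat a pose let the fingers close, or fill a call up. It gives the time, the measured TCP pose, the force, the opening and the grip force at its end, in the units of the state.
- manip.sense(): the state, without advancing time (a new reading comes with each control period).
- manip.snapshot(name): name is "scene" or "top" or "wrist"; returns a dict with "pixels" (400x640x3 uint8, blue, green, red), "fx", "fy", "cx", "cy" (pixels), "R" (3x3) and "t" (3): a world point X has camera coordinates R X + t; the wrist camera has in their place "mount" (4x4, takes a point from camera to tool coordinates, whose origin is the TCP and whose axes are the flange's). Camera axes: x right, y down, z forward; pixel columns grow to the right and rows downward; lengths in m; the calibration is good to about 2 mm. The wrist camera is an equidistant fisheye: a pixel r from the principal point sees the ray r / f radians off the axis. A picture is of the moment at which its call begins: read the wrist's pose just before it. There is no depth.
- manip.sign_off(): hands the job in; it is judged then, once.
The state is a dict: "t": time; "q": joint angles; "qd": joint speeds; "tau": joint torques, N m; "tcp_pos": TCP position; "tool_rot": TCP orientation; "force": force on the tool from outside, world axes, zero at the start; "ft_torque": the same for the moment, N m; "finger_gap": opening from 0.0 (shut) to 1.0 (fully open); "gripper_force": force on a finger pad.
Only numpy, scipy, OpenCV 4.12 (cv2) and the standard library are available. Lean on these libraries where they do the work, as an engineer would, in place of code of your own. Each camera call takes 0.05 s, during which the arm holds its last target. There are 200 camera calls.

## Working session

There is one attempt and no reset: what is moved stays moved. The work goes in short steps, Python scripts to look and compute and a tool call to move; the robot and the scene stay as the last step left them, time stands still between calls to the robot, and variables do not carry over. Pictures are saved under pics/ and viewed, at most 10 in all, crops included, and the job is handed in when it is done.

Besides the shell and the picture viewer there is one more tool, called after ">>>" as a command line: name --argument value ..., lists and objects as JSON in quotes. step_arm: Moves the arm, as the interface text tells. Its arguments: {"type":"object","properties":{"commands":{"type":"array","items":{"type":"number"}},"jaw":{"type":"number"},"grip_force":{"type":"number"}},"required":["commands"]}

```bash
mkdir -p pics; cat > h.py <<'E'
import numpy as np, cv2
from station import manip
from scipy.spatial.transform import Rotation as Ro
def snap(n,f):
    s=manip.snapshot(n); cv2.imwrite('pics/'+f,np.asarray(s['pixels'])); return s
def ray(s,u,v,z):
    d=np.array([(u-s['cx'])/s['fx'],(v-s['cy'])/s['fy'],1.]);R=np.array(s['R']);t=np.array(s['t'])
    c=-R.T@t; d=R.T@d; return c+d*(z-c[2])/d[2]
def wray(st,s,u,v,z):
    x,y=u-s['cx'],v-s['cy'];r=np.hypot(x,y);th=r/s['fx']
    d=np.array([x/r*np.sin(th),y/r*np.sin(th),np.cos(th)]);M=np.array(s['mount'])
    T=Ro.from_quat(st['tool_rot']); o=T.apply(M[:3,3])+st['tcp_pos']; d=T.apply(M[:3,:3]@d)
    return o+d*(z-o[2])/d[2]
def loc(p,st=None):
    st=st or manip.sense(); return Ro.from_quat(st['tool_rot']).inv().apply(np.array(p)-st['tcp_pos'])
E
python3 - <<'E'
from h import *
s=snap('top','top.png'); snap('scene','scene.png')
print({k:s[k] for k in s if k!='pixels'}); st=manip.sense(); print(st['tool_rot'],st['t'],Ro.from_quat(st['tool_rot']).as_matrix())
E
```

```text
{'fx': 487.61822976492215, 'fy': 487.61822976492215, 'cx': 324.3023645617718, 'cy': 204.1098600416996, 'R': array([[ 0.01008187, -0.99983622, -0.01502956],
       [-0.98845754, -0.00769275, -0.15130271],
       [ 0.15116231,  0.0163815 , -0.98837321]]), 't': array([0.20719615, 0.5324592 , 0.92976105])}
[ 2.26910332e-01  9.73915180e-01 -8.79193267e-04 -3.87451706e-04] 0.1 [[-8.97023102e-01  4.41982153e-01 -1.15368627e-03]
 [ 4.41983516e-01  8.97021856e-01 -1.53668575e-03]
 [ 3.55694124e-04 -1.88835293e-03 -9.99998154e-01]]
```

View pics/top.png

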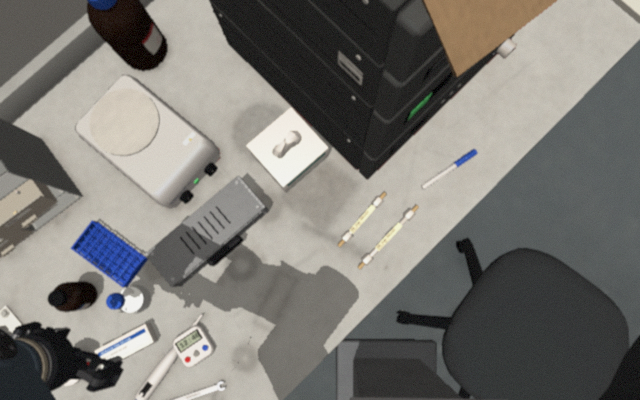

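View pics/scene.png

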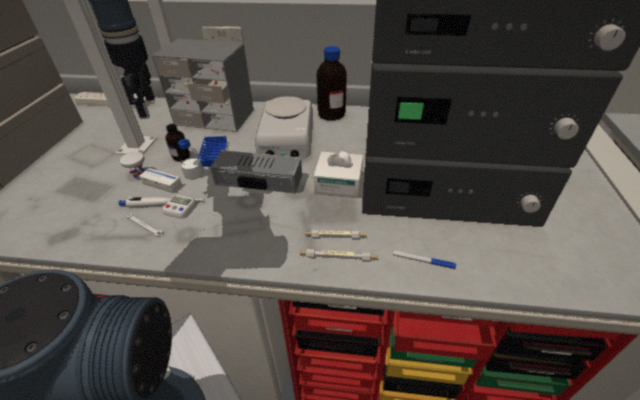

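Top view: the module is centred near (208,230) with its pad near (230,248). The longer column is probably the one from (360,267) to (417,206), and the shorter runs from (340,245) to (384,193). I'll enlarge this area.

```bash
python3 - <<'E'
from h import *
im=cv2.imread('pics/top.png')
a=cv2.resize(im[170:290,140:280],None,fx=4,fy=4,interpolation=3)[:480]
b=cv2.resize(im[180:280,330:425],None,fx=2.4*2,fy=4.8,interpolation=3)[:480]
b=cv2.resize(im[180:280,330:425],(240*2-4*25,400),interpolation=3)
c=np.zeros((480,800,3),np.uint8); c[:,:420]=a[:,:420]; c[:400,420:800]=b
cv2.imwrite('pics/crop.png',c)
E
```

```text
(no output)
```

View pics/crop.png

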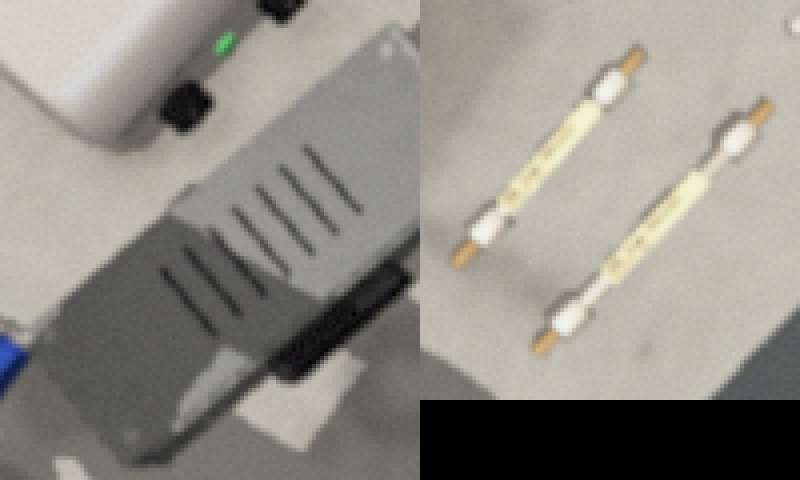

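```bash
python3 - <<'E'
from h import *
s=manip.snapshot('top')
f=lambda n,u,v,z:print(n,ray(s,u,v,z).round(4))
f('A',360,268,.009);f('A',417.25,206,.009);f('B',430/1,0,0)
b=[(330+35/4,180+265/4),(330+223/4,180+48/4)]
for p in b:f('B',*p,.009)
for n,p in dict(FL=(172.5,285.5),BL=(148.7,252.5),BR=(239,177)).items(): f(n,*p,.064)
f('padtop',(210.5),263,.045);f('padtop',242.5,238,.045)
p,q=ray(s,360,268,.009),ray(s,417.25,206,.009);print(np.linalg.norm(p-q),np.degrees(np.arctan2(*(q-p)[[1,0]])))
p,q=ray(s,*b[0],.009),ray(s,*b[1],.009);print(np.linalg.norm(p-q))
w=manip.snapshot('wrist');print(w['mount'],w['fx'],w['cx'],w['cy'])
E
```

```text
A [0.4057 0.1391 0.009 ]
A [0.5332 0.0215 0.009 ]
B [ 0.9962 -0.0169  0.    ]
B [0.4492 0.1822 0.009 ]
B [0.5619 0.0858 0.009 ]
FL [0.3679 0.4996 0.064 ]
BL [0.4302 0.5494 0.064 ]
BR [0.5799 0.3802 0.064 ]
padtop [0.4118 0.4335 0.045 ]
padtop [0.4613 0.3725 0.045 ]
0.17345780875031774 -42.69661051682197
0.14836628476287855
[[ 3.56240646e-04 -9.53447971e-01 -3.01557357e-01  7.56706254e-02]
 [ 9.99999825e-01  4.82102511e-04 -3.42949940e-04  1.62039566e-04]
 [ 4.72366483e-04 -3.01557183e-01  9.53447976e-01 -1.42827552e-01]
 [ 0.00000000e+00  0.00000000e+00  0.00000000e+00  1.00000000e+00]] 309.70691628693146 314.54739419092755 203.23009750656027
```

>>> step_arm --commands '[-0.04,-0.025,0.01,0,0,-8,-0.08,-0.05,0.02,0,0,-16,-0.12,-0.08,0.04,0,0,-24,-0.16,-0.105,0.06,0,0,-32,-0.19,-0.126,0.081,0,0,-40,-0.19,-0.126,0.081,0,0,-48,-0.19,-0.126,0.081,0,0,-56,-0.19,-0.126,0.081,0,0,-64,-0.19,-0.126,0.081,0,0,-66,-0.19,-0.126,0.081,0,0,-66]' --jaw 0 --grip_force 30

```text
t: 1.2
tcp_pos: [0.391, 0.3635, 0.1502]
tool_rot: [-0.34, 0.94, -0.0, -0.0]
force: [-0.1, -0.8, -0.7]
finger_gap: -0.001
gripper_force: 0.0
```

```bash
python3 - <<'E'
from h import *
st=manip.sense(); print(st['t'],st['tcp_pos'],Ro.from_quat(st['tool_rot']).as_matrix().round(3),st['q'],st['finger_gap'])
s=snap('wrist','w1.png')
E
```

```text
1.2 [0.39097079 0.3635268  0.15019634] [[-0.769 -0.639 -0.   ]
 [-0.639  0.769 -0.   ]
 [ 0.     0.    -1.   ]] [ 5.39597384e-01  5.21065988e-01  1.73946380e+00 -7.90373259e-06
  8.81301401e-01 -1.72496195e+00] -0.0012077492792821232
```

View pics/w1.png

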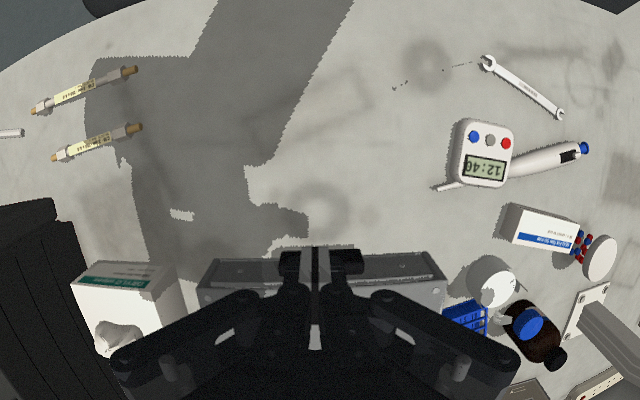

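```bash
python3 - <<'E'
from h import *
im=cv2.imread('pics/w1.png')
cv2.imwrite('pics/c1.png',cv2.resize(im[230:330,185:455],None,fx=2.95,fy=2.95,interpolation=3))
E
```

```text
(no output)
```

View pics/c1.png

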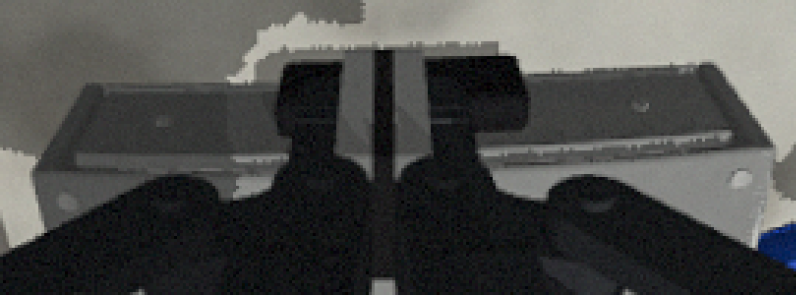

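```bash
cat >> h.py <<'E'
E
python3 - <<'E'
from h import *
st=manip.sense();s=manip.snapshot('wrist')
c=lambda u,v:(185+u/2.95,230+v/2.95)
P={n:wray(st,s,*c(u,v),z) for n,u,v,z in [('bl',82,84,0),('br',700,66,0),('tl',35,172,.064),('tr',775,150,.064),('pl',279,134,.045),('pr',527,130,.045),('pbl',279,66,.013),('pbr',524,57,.013)]}
for n in P: print(n,P[n].round(4))
for a,b in(('bl','br'),('tl','tr'),('pl','pr')):
    d=P[b]-P[a];m=(P[a]+P[b])/2;print(np.linalg.norm(d),np.degrees(np.arctan2(-d[0],d[1])),m,loc(m))
for u,v in((34,110),(136,70),(55,157),(141,126)): print(wray(st,s,u,v,.009))
E
```

```text
bl [0.5255 0.3273 0.    ]
br [0.372  0.5004 0.    ]
tl [0.5216 0.329  0.064 ]
tr [0.3677 0.5031 0.064 ]
pl [0.4681 0.3838 0.045 ]
pr [0.4172 0.4432 0.045 ]
pbl [0.4637 0.3764 0.013 ]
pbr [0.4075 0.4389 0.013 ]
0.2313986694508506 41.56249425223632 [0.44871152 0.4138402  0.        ] [-0.07654753  0.00166727  0.15024999]
0.23228850624162353 41.48820925459071 [0.44468612 0.41604862 0.064     ] [-0.07485575  0.00593939  0.08625024]
0.07822069521929448 40.59717376861549 [0.44266048 0.41348745 0.045     ] [-0.07166303  0.00526362  0.10525058]
[0.53200632 0.02387112 0.009     ]
[0.4087443  0.14328233 0.009     ]
[0.55808765 0.09132906 0.009     ]
[0.45128254 0.18351502 0.009     ]
```

The wrist view shows the module front from (212,258) to (422,252), with the pad behind the fingers at (279–364, ~260). The two columns are at upper left, and the module yaw is about 41.4°. Next I'll go down and press.

>>> step_arm --commands '[0,0.001,0.035,0,0,-1.6,0,0.003,0.075,0,0,-1.6,-0.003,0.004,0.11,0,0,-1.6,-0.015,0.004,0.128,0,0,-1.6,-0.03,0.004,0.13,0,0,-1.6,-0.04,0.004,0.13,0,0,-1.6,-0.046,0.004,0.13,0,0,-1.6,-0.05,0.004,0.13,0,0,-1.6,-0.053,0.004,0.13,0,0,-1.6,-0.056,0.004,0.13,0,0,-1.6]'

```text
t: 2.3
tcp_pos: [0.4284, 0.4002, 0.0206]
tool_rot: [-0.353, 0.935, -0.001, -0.004]
force: [-5.0, -5.8, 3.7]
finger_gap: -0.003
gripper_force: 3.2
```

>>> step_arm --commands '[-0.002,0,0,0,0,0,-0.004,0,0,0,0,0,-0.005,0,0,0,0,0,-0.006,0,0,0,0,0,-0.007,0,0,0,0,0,-0.008,0,0,0,0,0,-0.009,0,0,0,0,0,-0.009,0,0,0,0,0,-0.01,0,0,0,0,0,-0.01,0,0,0,0,0]'

```text
t: 3.3
tcp_pos: [0.4327, 0.4041, 0.0206]
tool_rot: [-0.354, 0.935, -0.002, -0.008]
force: [-6.9, -10.5, 9.3]
finger_gap: -0.001
gripper_force: 6.4
```

>>> step_arm --commands '[-0.001,0,0,0,0,0,-0.002,0,0,0,0,0,-0.003,0,0,0,0,0,-0.004,0,0,0,0,0,-0.005,0,0,0,0,0,-0.006,0,0,0,0,0,-0.006,0,0,0,0,0,-0.007,0,0,0,0,0,-0.007,0,0,0,0,0,-0.007,0,0,0,0,0]'

```text
t: 4.3
tcp_pos: [0.4326, 0.4041, 0.0206]
tool_rot: [-0.354, 0.935, -0.005, -0.015]
force: [-14.6, -19.8, 19.3]
finger_gap: -0.003
gripper_force: 12.4
```

The TCP stands still while the force climbs, so the tray is at the stop. I'll withdraw and move toward the column.

>>> step_arm --commands '[0.04,0,0,0,0,0,0.08,0,0,0,0,0,0.12,0,0,0,0,0,0.13,0,-0.045,0,0,8,0.14,-0.02,-0.085,0,0,16,0.155,-0.06,-0.12,0,0,24,0.165,-0.105,-0.13,0,0,32,0.175,-0.15,-0.13,0,0,40,0.18,-0.195,-0.13,0,0,48,0.19,-0.235,-0.13,0,0,56]' --jaw 60

```text
t: 5.3
tcp_pos: [0.459, 0.11, 0.1517]
tool_rot: [0.131, 0.991, 0.0, 0.002]
force: [0.0, -0.0, -0.7]
finger_gap: 0.6
gripper_force: 0.0
```

```bash
python3 - <<'E'
from h import *
st=manip.sense(); print(st['tcp_pos'],loc([.470,.082,.12]))
R=Ro.from_quat(st['tool_rot']).as_matrix();print(np.degrees(np.arctan2(R[1,0],R[0,0])))
snap('top','top2.png')
E
```

```text
[0.45897062 0.11002597 0.15170498] [-0.01777145 -0.02425544  0.03175149]
164.99081470898633
```

View pics/top2.png

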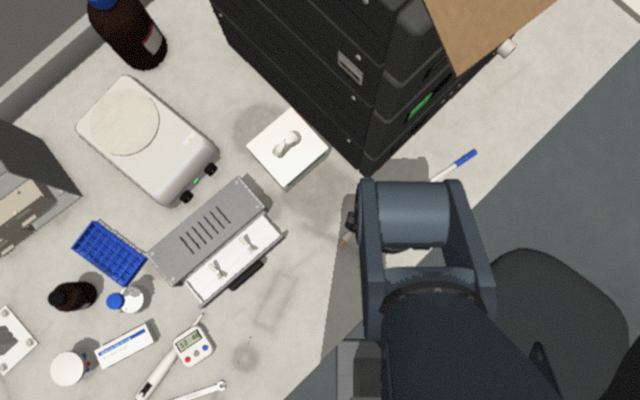

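The tray is open, with its saddles near (218,268) and (248,242). Next I'll align over the column.

>>> step_arm --commands '[-0.005,-0.006,0.008,0,0,7,-0.009,-0.012,0.015,0,0,14,-0.014,-0.018,0.022,0,0,21,-0.018,-0.024,0.03,0,0,28.3,-0.018,-0.024,0.03,0,0,28.3,-0.018,-0.024,0.03,0,0,28.3,-0.018,-0.024,0.03,0,0,28.3,-0.018,-0.024,0.03,0,0,28.3,-0.018,-0.024,0.03,0,0,28.3,-0.018,-0.024,0.03,0,0,28.3]'

```text
t: 6.35
tcp_pos: [0.4683, 0.0843, 0.1205]
tool_rot: [0.366, 0.931, 0.0, 0.0]
force: [0.5, 0.4, 0.1]
finger_gap: 0.596
gripper_force: 0.0
```

```bash
python3 - <<'E'
from h import *
st=manip.sense(); print(st['tcp_pos'],st['q'])
s=snap('wrist','w2.png')
E
```

```text
[0.4682609  0.08427805 0.12051118] [-5.74062608e-02  5.13508091e-01  1.90481696e+00  2.83767113e-05
  7.22929611e-01 -8.79725896e-01]
```

View pics/w2.png

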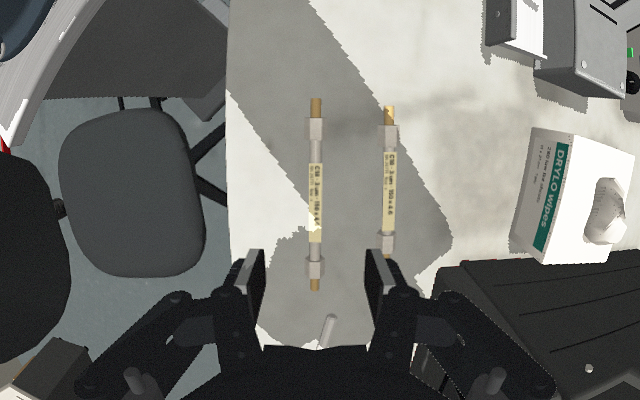

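The long column runs vertically from (316,98) to (315,291), between the fingers. The short one at x≈388 is clear to the right.

```bash
python3 - <<'E'
from h import *
st=manip.sense();s=manip.snapshot('wrist')
a,b=wray(st,s,316,98,.009),wray(st,s,315,291,.009)
c,d=wray(st,s,316,128,.009),wray(st,s,315,267,.009)
for p,q in((a,b),(c,d)):
  m=(p+q)/2;print(p,q,np.linalg.norm(p-q),m,loc(m),loc(p),loc(q))
# open tray saddles from module
E
```

```text
[0.40770702 0.14276294 0.009     ] [0.5381659  0.02064009 0.009     ] 0.17869949336977306 [0.47293646 0.08170152 0.009     ] [-0.00509011  0.00133076  0.11139598] [0.08425906 0.00165107 0.11138538] [-0.09443929  0.00101044  0.11140657]
[0.42578414 0.12599637 0.009     ] [0.51823189 0.03912394 0.009     ] 0.12685979036502285 [0.47200802 0.08256015 0.009     ] [-0.0038255   0.00132764  0.11139583] [0.05960344 0.00167617 0.11138832] [-0.06725444  0.0009791   0.11140333]
```

>>> step_arm --commands '[-0.001,0.001,0.03,0,0,0,-0.003,0.001,0.06,0,0,0,-0.0045,0.001,0.085,0,0,0,-0.0045,0.001,0.1,0,0,0,-0.0045,0.001,0.108,0,0,0,-0.0045,0.001,0.113,0,0,0,-0.0045,0.001,0.116,0,0,0,-0.0045,0.001,0.117,0,0,0,-0.0045,0.001,0.117,0,0,0,-0.0045,0.001,0.117,0,0,0]'

```text
t: 7.45
tcp_pos: [0.4726, 0.0817, 0.0039]
tool_rot: [0.366, 0.931, 0.0, 0.001]
force: [0.4, 0.5, 0.2]
finger_gap: 0.604
gripper_force: 0.0
```

>>> step_arm --commands '[0,0,0,0,0,0,0,0,0,0,0,0,0,0,0,0,0,0,0,0,0,0,0,0,0,0,0,0,0,0,0,0,0,0,0,0,0,0,0,0,0,0,0,0,0,0,0,0,0,0,0,0,0,0,0,0,0,0,0,0]' --jaw 0 --grip_force 45

```text
t: 8.45
tcp_pos: [0.4724, 0.0818, 0.0036]
tool_rot: [0.366, 0.931, 0.0, 0.0]
force: [0.2, 0.7, 5.6]
finger_gap: 0.087
gripper_force: 44.0
```

>>> step_arm --commands '[0,0,-0.005,0,0,0,0,0,-0.015,0,0,0,0,0,-0.03,0,0,0,0,0,-0.05,0,0,0,0,0,-0.075,0,0,0,0,0,-0.1,0,0,0,0,0,-0.12,0,0,0,0,0,-0.13,0,0,0,0,0,-0.13,0,0,0,0,0,-0.13,0,0,0]'

```text
t: 9.45
tcp_pos: [0.4717, 0.0817, 0.133]
tool_rot: [0.366, 0.931, -0.0, -0.0]
force: [0.2, -1.0, -1.5]
finger_gap: 0.084
gripper_force: 43.9
```

```bash
python3 - <<'E'
from h import *
im=cv2.imread('pics/top2.png')
cv2.imwrite('pics/c2.png',cv2.resize(im[200:310,180:300],None,fx=5,fy=5,interpolation=3))
E
```

```text
(no output)
```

View pics/c2.png

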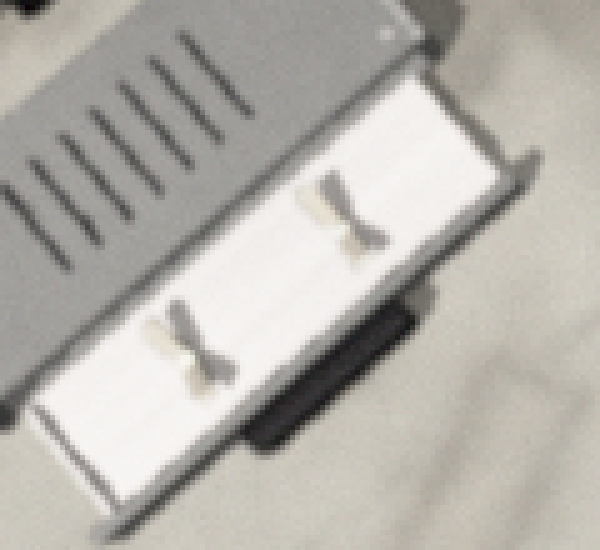

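The tray crop shows saddle tops at about (150,330)–(205,385) and (308,190)–(358,245).

```bash
python3 - <<'E'
from h import *
s=manip.snapshot('top'); c=lambda u,v:(180+u/5,200+v/5)
S=[ray(s,*c(u,v),.045) for u,v in((150,330),(205,385),(308,190),(358,245))]
for p in S:print(p.round(4))
m=sum(S)/4; d=(S[0]+S[1]-S[2]-S[3])/2;print('mid',m,np.linalg.norm(d),np.degrees(np.arctan2(-d[0],d[1])),'span',np.linalg.norm(S[0]-S[1]))
L,Rr=ray(s,*c(97,530),.053),ray(s,*c(527,170),.053);print('plate',L,Rr,(L+Rr)/2,np.linalg.norm(L-Rr),np.degrees(np.arctan2(-(L-Rr)[0],(L-Rr)[1])))
print(loc([*m[:2],.12]),loc([.424,.395,.12]))
E
```

```text
[0.4059 0.4343 0.045 ]
[0.3849 0.4118 0.045 ]
[0.4613 0.3742 0.045 ]
[0.4399 0.3538 0.045 ]
mid [0.42299363 0.39351355 0.045     ] 0.08076727837029025 43.07465964582286 span 0.030802998028093578
plate [0.3295105  0.44917693 0.053     ] [0.46922883 0.28720897 0.053     ] [0.39936966 0.36819295 0.053     ] 0.21390379633201478 40.78202119607622
[0.24784969 0.19524333 0.01268531] [0.24812542 0.19701711 0.01268357]
```

>>> step_arm --commands '[0.02,0.015,0,0,0,0.5,0.05,0.04,0,0,0,1,0.085,0.067,0,0,0,2,0.12,0.095,0,0,0,3,0.155,0.122,0,0,0,4,0.19,0.15,0,0,0,5,0.22,0.173,0,0,0,5.6,0.238,0.187,0.005,0,0,5.6,0.248,0.195,0.012,0,0,5.6,0.248,0.195,0.013,0,0,5.6]'

```text
t: 10.5
tcp_pos: [0.4221, 0.3938, 0.1181]
tool_rot: [0.41, 0.912, -0.002, -0.001]
force: [1.2, -0.3, -1.5]
finger_gap: 0.086
gripper_force: 44.0
```

```bash
python3 - <<'E'
from h import *
st=manip.sense(); print(st['t'],st['tcp_pos'],loc([.423,.394,.03]))
R=Ro.from_quat(st['tool_rot']).as_matrix();print(np.degrees(np.arctan2(R[1,0],R[0,0])),st['q'])
snap('wrist','w3.png')
E
```

```text
10.5 [0.42208449 0.3938199  0.11814399] [-0.0005229   0.00112178  0.08814024]
131.59359926004825 [ 5.57307870e-01  6.17299912e-01  1.65010230e+00 -6.14111373e-05
  8.77836824e-01 -1.68599087e-01]
```

View pics/w3.png

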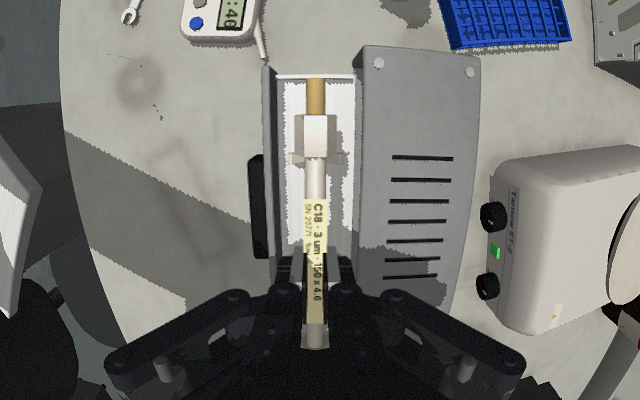

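The column hangs over the tray and is parallel to it. The far saddle's tips are at (290,158) and (347,158).

```bash
python3 - <<'E'
from h import *
st=manip.sense();s=manip.snapshot('wrist')
for u,v,z in((290,158,.045),(347,158,.045),(318.5,158,.045),(271,66,.053),(278,280,.053),(316,117,.1235),(315,157,.1235),(316,80,.1235)): print(loc(wray(st,s,u,v,z),st).round(4))
E
```

```text
[ 0.0409 -0.0167  0.0735]
[0.041  0.0236 0.0733]
[0.0408 0.0034 0.0734]
[ 0.1051 -0.0282  0.0656]
[-0.0535 -0.0281  0.0655]
[ 0.072   0.0013 -0.0051]
[ 0.054   0.0008 -0.0051]
[ 0.0885  0.0013 -0.0051]
```

>>> step_arm --commands '[0,0.001,0.015,0,0,0,0,0.002,0.035,0,0,0,0,0.002,0.052,0,0,0,0,0.002,0.065,0,0,0,0,0.002,0.073,0,0,0,0,0.002,0.079,0,0,0,0,0.002,0.082,0,0,0,0,0.002,0.084,0,0,0,0,0.002,0.086,0,0,0,0,0.002,0.087,0,0,0]'

```text
t: 11.6
tcp_pos: [0.4251, 0.395, 0.0336]
tool_rot: [0.411, 0.912, 0.0, 0.0]
force: [0.6, 0.2, -0.8]
finger_gap: 0.085
gripper_force: 44.0
```

>>> step_arm --commands '[0,0,0,0,0,0,0,0,0,0,0,0,0,0,0.001,0,0,0,0,0,0.001,0,0,0,0,0,0.002,0,0,0,0,0,0.002,0,0,0,0,0,0.003,0,0,0,0,0,0.003,0,0,0,0,0,0.003,0,0,0,0,0,0.003,0,0,0]'

```text
t: 12.6
tcp_pos: [0.425, 0.3948, 0.0305]
tool_rot: [0.411, 0.912, 0.0, 0.0]
force: [-0.5, -0.7, 1.2]
finger_gap: 0.085
gripper_force: 44.3
```

>>> step_arm --commands '[0,0,0,0,0,0,0,0,0.0005,0,0,0,0,0,0.0005,0,0,0,0,0,0.001,0,0,0,0,0,0.001,0,0,0,0,0,0.0015,0,0,0,0,0,0.0015,0,0,0,0,0,0.0015,0,0,0,0,0,0.0015,0,0,0,0,0,0.0015,0,0,0]'

```text
t: 13.6
tcp_pos: [0.4255, 0.3952, 0.0302]
tool_rot: [0.411, 0.912, 0.001, 0.0]
force: [-1.9, -1.8, 10.9]
finger_gap: 0.088
gripper_force: 45.0
```

>>> step_arm --commands '[0,0,-0.0005,0,0,0,0,0,-0.001,0,0,0,0,0,-0.001,0,0,0,0,0,-0.001,0,0,0,0,0,-0.001,0,0,0,0,0,-0.001,0,0,0,0,0,-0.001,0,0,0,0,0,-0.001,0,0,0,0,0,-0.001,0,0,0,0,0,-0.001,0,0,0]' --jaw 24 --grip_force 20

```text
t: 14.6
tcp_pos: [0.425, 0.3948, 0.0298]
tool_rot: [0.411, 0.912, 0.0, 0.0]
force: [-0.1, 0.4, -0.8]
finger_gap: 0.236
gripper_force: 0.0
```

>>> step_arm --commands '[0,0,-0.004,0,0,0,0,0,-0.01,0,0,0,0,0,-0.02,0,0,0,0,0,-0.035,0,0,0,0,0,-0.055,0,0,0,0,0,-0.075,0,0,0,0,0,-0.095,0,0,0,0,0,-0.11,0,0,0,0,0,-0.11,0,0,0,0,0,-0.11,0,0,0]'

```text
t: 15.6
tcp_pos: [0.4251, 0.3949, 0.1407]
tool_rot: [0.411, 0.912, 0.001, 0.0]
force: [-0.0, 0.2, 0.2]
finger_gap: 0.24
gripper_force: 0.0
```

```bash
python3 - <<'E'
from h import *
st=manip.sense(); print(st['t'],st['tcp_pos'],st['q'],st['finger_gap'])
a=snap('scene','s4.png');b=snap('wrist','w4.png')
A=cv2.resize(a['pixels'][130:230,180:330],(600,400),interpolation=3)[:, :400+0]
A=cv2.resize(a['pixels'][140:220,195:325],(400,246),interpolation=3)
B=b['pixels'][20:390,160:560]
c=np.zeros((370,800,3),np.uint8);c[:246,:400]=A;c[:,400:]=B;cv2.imwrite('pics/c4.png',c)
E
```

```text
15.6 [0.42509062 0.39485229 0.14070549] [ 5.56020876e-01  5.85409106e-01  1.63127957e+00  2.19452819e-05
  9.23386325e-01 -1.67793586e-01] 0.23968980853572425
```

View pics/c4.png

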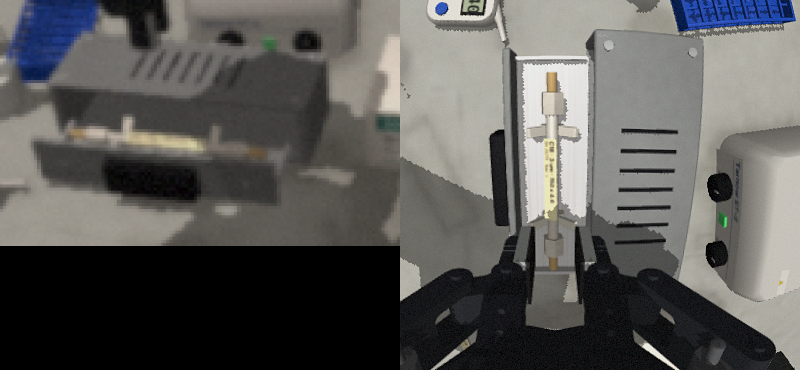

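The column lies in both saddles (wrist view: saddle at (552,132), column along x≈552), and the scene view shows the same. Now I'll move in front of the pad and push it shut.

>>> step_arm --commands '[0,-0.01,0,0,0,-8.4,0,-0.03,0,0,0,-16.8,0,-0.05,0,0,0,-25.2,0.001,-0.07,0,0,0,-33.6,0.002,-0.09,0,0,0,-42,0.002,-0.104,0,0,0,-50.4,0.002,-0.104,0,0,0,-58.8,0.002,-0.104,0,0,0,-67.2,0.002,-0.104,0,0,0,-75.6,0.002,-0.104,0,0,0,-84]' --jaw 0

```text
t: 16.7
tcp_pos: [0.3452, 0.327, 0.139]
tool_rot: [-0.307, 0.952, -0.0, -0.001]
force: [0.5, -0.3, -0.3]
finger_gap: 0.001
gripper_force: 0.0
```

>>> step_arm --commands '[0,0,0.01,0,0,-5.8,0,0,0.03,0,0,-5.8,0,0,0.055,0,0,-5.8,0,0,0.08,0,0,-5.8,0,0,0.1,0,0,-5.8,0,0,0.115,0,0,-5.8,0,0,0.12,0,0,-5.8,0,0,0.12,0,0,-5.8,0,0,0.12,0,0,-5.8,0,0,0.12,0,0,-5.8]'

```text
t: 17.7
tcp_pos: [0.3461, 0.3276, 0.0205]
tool_rot: [-0.352, 0.936, 0.0, 0.001]
force: [-0.3, 0.1, 0.1]
finger_gap: -0.003
gripper_force: 0.0
```

```bash
python3 - <<'E'
from h import *
st=manip.sense(); print(st['t'],st['tcp_pos'],st['q'],loc([.376,.354,.0206]),loc([.4326,.4041,.0206]),st['force'])
E
```

```text
17.7 [0.346119   0.32762066 0.02046392] [ 5.22889918e-01  7.16046706e-01  1.95195646e+00 -2.30694899e-05
  4.72221449e-01 -1.76825780e+00] [-3.98590276e-02  1.14208053e-04 -8.27267447e-05] [-1.15446459e-01  4.30403710e-04  1.84261921e-05] [-0.25136806  0.10068921  0.06558025]
```

>>> step_arm --commands '[-0.008,0,0,0,0,0,-0.018,0,0,0,0,0,-0.026,0,0,0,0,0,-0.032,0,0,0,0,0,-0.036,0,0,0,0,0,-0.039,0,0,0,0,0,-0.042,0,0,0,0,0,-0.045,0,0,0,0,0,-0.048,0,0,0,0,0,-0.051,0,0,0,0,0]'

```text
t: 18.7
tcp_pos: [0.3831, 0.3605, 0.0196]
tool_rot: [-0.352, 0.936, -0.0, -0.001]
force: [-2.1, -2.5, 1.7]
finger_gap: -0.002
gripper_force: 1.6
```

>>> step_arm --commands '[-0.003,0,0,0,0,0,-0.006,0,0,0,0,0,-0.009,0,0,0,0,0,-0.012,0,0,0,0,0,-0.015,0,0,0,0,0,-0.018,0,0,0,0,0,-0.021,0,0,0,0,0,-0.024,0,0,0,0,0,-0.027,0,0,0,0,0,-0.03,0,0,0,0,0]'

```text
t: 19.7
tcp_pos: [0.406, 0.3808, 0.0197]
tool_rot: [-0.352, 0.936, -0.0, -0.001]
force: [-4.9, -1.8, 0.9]
finger_gap: -0.003
gripper_force: 2.4
```

>>> step_arm --commands '[-0.003,0,0,0,0,0,-0.006,0,0,0,0,0,-0.009,0,0,0,0,0,-0.012,0,0,0,0,0,-0.015,0,0,0,0,0,-0.018,0,0,0,0,0,-0.021,0,0,0,0,0,-0.024,0,0,0,0,0,-0.027,0,0,0,0,0,-0.03,0,0,0,0,0]'

```text
t: 20.7
tcp_pos: [0.4276, 0.4001, 0.0197]
tool_rot: [-0.352, 0.936, -0.0, -0.002]
force: [-6.2, -1.1, 3.2]
finger_gap: 0.0
gripper_force: 3.3
```

>>> step_arm --commands '[-0.002,0,0,0,0,0,-0.004,0,0,0,0,0,-0.006,0,0,0,0,0,-0.008,0,0,0,0,0,-0.009,0,0,0,0,0,-0.01,0,0,0,0,0,-0.011,0,0,0,0,0,-0.012,0,0,0,0,0,-0.013,0,0,0,0,0,-0.014,0,0,0,0,0]'

```text
t: 21.7
tcp_pos: [0.4324, 0.4045, 0.0196]
tool_rot: [-0.353, 0.936, -0.003, -0.009]
force: [-14.8, -13.3, 14.7]
finger_gap: 0.005
gripper_force: 10.1
```

The tray is at the stop again, in the same place as before and with about 20 N. I'll withdraw smoothly.

>>> step_arm --commands '[0.004,0,0,0,0,0,0.009,0,0,0,0,0,0.013,0,0,0,0,0,0.017,0,0,0,0,0,0.022,0,0,0,0,0,0.035,0,0,0,0,0,0.06,0,0,0,0,0,0.09,0,0,0,0,0,0.12,0,0,0,0,0,0.13,0,-0.02,0,0,0]'

```text
t: 22.7
tcp_pos: [0.3399, 0.3221, 0.0387]
tool_rot: [-0.352, 0.936, -0.0, -0.002]
force: [1.2, 0.6, 0.6]
finger_gap: -0.001
gripper_force: 0.0
```

>>> step_arm --commands '[0,0,-0.04,0,0,0,0,0,-0.08,0,0,0,0,0,-0.12,0,0,0,0,0,-0.15,0,0,0,0,0,-0.15,0,0,0,0,0,-0.15,0,0,0,0,0,-0.15,0,0,0,0,0,-0.15,0,0,0,0,0,-0.15,0,0,0,0,0,-0.15,0,0,0]'

```text
t: 23.7
tcp_pos: [0.3417, 0.3239, 0.189]
tool_rot: [-0.352, 0.936, -0.0, -0.001]
force: [0.4, -0.2, -0.5]
finger_gap: -0.005
gripper_force: 0.0
```

```bash
python3 - <<'E'
from h import *
st=manip.sense(); print(st['t'],st['tcp_pos'],st['force'])
a=snap('top','top5.png')['pixels'].astype(int); s=snap('scene','s5.png')['pixels'].astype(int)
o1=cv2.imread('pics/top.png').astype(int);o2=cv2.imread('pics/top2.png').astype(int)
# front-of-case strip where the open tray's white floor showed; compare with shut/open reference
for n,(u,v) in dict(floorL=(208,280),floorM=(233,258),floorR=(268,227),plate=(205,300)).items():
    print(n,*[im[v-1:v+2,u-1:u+2].mean((0,1)).round() for im in (o1,o2,a)])
q=cv2.imread('pics/scene.png').astype(int);o4=cv2.imread('pics/s4.png').astype(int)
r=np.s_[150:195,205:310]; print('scene diff vs shut',abs(s[r]-q[r]).mean(),'vs open',abs(s[r]-o4[r]).mean())
r=np.s_[225:275,335:425]
E
```

```text
23.7 [0.34172401 0.32387802 0.18897408] [ 0.38106645 -0.23315005 -0.47687922]
floorL [121. 127. 130.] [242. 244. 246.] [68. 63. 56.]
floorM [89. 95. 98.] [240. 242. 244.] [125. 132. 133.]
floorR [171. 181. 185.] [241. 243. 245.] [111. 117. 120.]
plate [138. 145. 149.] [175. 178. 182.] [106.  97.  85.]
scene diff vs shut 11.998800705467373 vs open 28.99082892416226
```

```bash
python3 - <<'E'
import cv2,numpy as np
for f in('scene','s4','s5'):
    g=cv2.imread(f'pics/{f}.png',0)[165:225,215:300]; y,x=np.where(g<32); print(f,len(x),x.mean()+215,y.mean()+165,x.min()+215,x.max()+215,y.min()+165,y.max()+165)
t=cv2.imread('pics/scene.png',0)[172:194,228:280]
for f in('s4','s5'):
    m=cv2.matchTemplate(cv2.imread(f'pics/{f}.png',0)[150:230,200:310],t,cv2.TM_CCOEFF_NORMED);_,v,_,p=cv2.minMaxLoc(m);print(f,v,p[0]+200-228,p[1]+150-172)
E
```

```text
scene 290 251.77586206896552 182.44482758620688 238 266 177 188
s4 309 243.92233009708738 198.06472491909386 228 259 192 204
s5 283 251.91166077738515 182.62897526501766 238 266 177 188
s4 0.9340262413024902 -8 16
s5 0.9772722125053406 0 0
```

The pad is back at its shut position to the pixel, and the robot is clear.

```bash
python3 -c "
from station import manip
print(manip.sign_off())"
```

```text
the job is handed in; nothing more can be done
None
```

The long column was lying in both V saddles before I pushed the tray in; the catch then held it shut, and I handed the job in at about 24 s with the arm clear and the shorter column, wipes box and marker untouched.

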